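Find and mark the balance point of a weighted turning blank

TASK

The long square cherry blank has a weight sealed somewhere inside it and its balance point must be marked: lift it out of the sloping rest, lay it level between the guides of the steel block with its middle well back from the block's end edge (6 cm or more), and let go. Then slide it along the block a few millimetres at a time, without lifting it, until with nothing touching it it only just tips over the edge onto the low rod (no more than a centimetre past the balance), and leave it there. Finally set the saddle marker astride the blank, square to it and centred over that edge, let go, and leave the other things on the bench alone.

Things in the scene. Friction and masses are not known exactly. Their poses are not given: they have to be found in the camera images.
- blank_center (a point): Centre of the long part: a cherry blank 200 mm long (its x axis), 34 x 34 mm square, dark waxed ends, 0.45 kg. It starts in the sloping rest, its length at 30 degrees to the level, +x end up; z is square to the rest's bed, upward.
- blank: The same blank; origin at its centre. A weight sealed inside puts its true balance point anywhere up to 32 mm either way along its length from the centre; this cannot be seen and differs each time.
- edge (a point): Middle of the fulcrum edge: top of the end face of the fixed steel block, 60 mm above the bench. x: level, along the block, pointing off its end over the low rod (the way to slide); y along the edge; z up. A blank laid on the block has its centre 17 mm above this. A finger pressing on the blank's end can by friction keep it from tipping: back off after each small push.
- block: Fixed steel block 180 mm long (x), 54 mm wide, 60 mm high; origin under its middle, axes like the edge's, the edge at x = +90 mm. Flat top with four guide strips 5 mm high, 42 mm apart inside, at x = 50 to 80 mm and -85 to -55 mm: fingers beside a blank lying there must stay more than 5 mm above the top.
- rod: Low fixed steel rod across the slide direction, 52 mm beyond the edge, its top 5 mm below the block's top; origin on the bench under it, axes like the edge's. It catches the tipped blank, which then slopes about 5.5 degrees, its rear end raised some 7 to 13 mm.
- saddle_center (a point): Middle (half-way up) of the brass saddle marker, an inverted U with a flat stem on top, 68 mm high in all, 24 mm long (x), 56 mm wide (y). The stem, 14 mm thick (x) by 24 mm wide (y), is the grip and reaches from 6 mm below to 34 mm above this point. It starts standing on the bench on its legs.
- saddle: The same saddle marker; origin under it, level with the leg ends, 0.09 kg. Its two legs, 22 mm deep and 44 mm apart inside, leave a channel along x that drops over the blank with 5 mm to spare each side; the underside of its web, 22 mm above this origin, rests on the blank's top. A scribed line marks the middle of each leg. It may go on either way round.
- cradle: Fixed plywood sloping rest; origin on the bench under its middle. Its bed, 24 mm wide, rises at 30 degrees towards x. A heel stop 22 mm above the bed holds the blank's lower end; cheeks 12 mm above the bed flank the blank 74 to 96 mm from its middle at both ends. The middle 140 mm is free to grasp; draw the blank off square to the bed.
- queen: Bystander: turned dark queen, 100 mm high, 38 mm wide foot; origin under its foot.
- finial: Bystander: boxwood finial, 80 mm high, 40 mm wide; origin under its foot.
- oil_cup: Bystander: bronze oil cup with a narrow spout, 85 mm high, 52 mm wide; origin under its foot.
- indicator: Bystander: steel dial indicator lying face up, about 100 x 55 mm, 33 mm high; origin under it.
Things that resemble listed ones, but are neither listed nor needed, are in the scene too. Leave any red look-alike of the saddle alone. Of the things shaped like the blank, the wooden one is meant.

How it is judged:
On the way, in this order (a step that is already met when the one before it is completed fails the run):
1. the blank lies level and released on the block between the guides, its centre at least 50 mm back from the edge (x of blank_center in the frame of edge below -0.05 m and z of blank_center in the frame of edge between 0.013 and 0.021 m and angle between the x axis of blank_center and the x axis of edge, either way round below 0.1 rad and contact force between the fingers and blank below 0.05 N and y of blank_center in the frame of edge between -0.012 and 0.012 m), for 0.2 s.
2. the blank, untouched, has tipped over the edge onto the rod (contact force between blank and rod above 0.03 N and contact force between the fingers and blank below 0.05 N and angle between the x axis of blank_center and the x axis of edge, either way round between 0.05 and 0.2 rad and y of blank_center in the frame of edge between -0.012 and 0.012 m), for 0.3 s.
3. the saddle sits astride the blank over the edge, released (x of edge in the frame of saddle_center between -0.01 and 0.01 m and y of saddle_center in the frame of blank_center between -0.008 and 0.008 m and z of saddle_center in the frame of blank_center between 0.022 and 0.034 m and angle between the x axis of saddle_center and the x axis of blank_center, either way round below 0.25 rad and angle between saddle_center's own z axis and vertical below 0.25 rad and contact force between the fingers and saddle below 0.05 N), for 0.2 s.
At the end, for the whole second after the job is handed in: Blank untouched across edge and rod, within 12 mm of the block's centre line and bearing on the rod with under 1.05 N (balance point at most about 10 mm past the edge); saddle released astride it, at rest, middle within 10 mm of the edge, within 0.25 rad of square (all of step 2 and all of step 3 and contact force between blank and rod below 1.05 N and linear speed of each of blank, saddle below 0.01 m/s).
It fails at once if the blank is lifted instead of slid over the front part of the block (its centre less than 45 mm behind the edge, raised 13 to 40 mm) (x of blank_center in the frame of edge between -0.045 and 0.06 m and y of blank_center in the frame of edge between -0.02 and 0.02 m and z of blank_center in the frame of edge between 0.03 and 0.057 m).
It fails at once if the queen is moved more than 30 mm or knocked over (distance of queen from where it was at the start of the episode above 0.03 m or angle between queen's own z axis and vertical above 0.5 rad).
It fails at once if the finial is moved more than 30 mm or knocked over (distance of finial from where it was at the start of the episode above 0.03 m or angle between finial's own z axis and vertical above 0.5 rad).
It fails at once if the oil cup is moved more than 30 mm or knocked over (distance of oil_cup from where it was at the start of the episode above 0.03 m or angle between oil_cup's own z axis and vertical above 0.5 rad).
It fails at once if the indicator is moved more than 30 mm or knocked over (distance of indicator from where it was at the start of the episode above 0.03 m or angle between indicator's own z axis and vertical above 0.5 rad).
It also fails if it takes over 72 s, if anything falls off the work surface, if the arm or the gripper's body presses on something with over 40 N, if the wrist force passes 120 N, or if a joint passes its speed limit or range.

ROBOT

A 7-joint arm with a two-finger parallel gripper is mounted at the origin on the work surface. World frame = base frame: x ahead of the robot, y to its left, z up, the work surface at z = 0. Lengths are in m, angles in rad, forces in N, time in s.
With the tool pointing down it reaches from about 0.4 to 0.85 m from the base axis. Payload 6.9 kg.
Tool frame: the origin (TCP) lies midway between the tips of the shut fingers; the grasp point (between the pads) lies behind it (ctrl.pinch_z is the z of the grasp point in the tool frame, in m); z points along the fingers, y is the direction in which the jaws open and shut (so a half turn about z gives the same grasp; the last joint's range is limited). The gripper opens to 85 mm and grips with 20 to 120 N. Pads are 22 mm wide; open, the fingers measure 114 mm over their backs; the gripper's body (76 mm by 85 mm) begins 54 mm behind the grasp point. The pads swing forward as they close: fully open they stand 13 mm farther back than shut.
Start: joints at [-1.034, 0.507, -0.238, 1.5, 0.126, 1.149, -0.155], TCP at [0.262, 0.568, 0.231] pointing down, gripper open.
Joint ranges: [-3.08, 3.08], [-0.24, 2.05], [-1.43, 1.35], [0, 2.5], [-1.52, 4.66], [0.17, 1.96], [-2.89, 2.89]. Speed limits (rad/s): [2.39, 2.39, 3.14, 3.14, 3.14, 3.14, 3.14].

INTERFACE

Orientations are given as a unit quaternion [w, x, y, z].
In Python, from station import ctrl, get_state, vision, ticket, models gives the robot as it stands. Calls block until the motion is done:
- ctrl.movep(position, orientation): joint-space move of the TCP to a pose.
- ctrl.movel(position, frame=None, max_speed=0.15): straight line of the TCP; frame=None keeps the orientation; max_speed is the mean speed in m/s.
- ctrl.set_joints(angles): joint-space move.
- ctrl.ungrasp() and ctrl.close_gripper(force=None): open the fingers fully, or close them until they stop; force is the grip in N (None keeps the last).
- ctrl.pause(seconds).
- ctrl.ik(position, orientation): joint angles nearest the present ones, or None.
- get_state(): the state.
- vision.grab_frame(name): name is "scene" or "top" or "wrist"; returns (picture, depth): 480x640x3 uint8, blue, green, red; 480x640 float32, m along the optical axis (not along the pixel's ray), 0 where there is no reading.
- vision.camera_info(name): a dict with "mtx" (3x3 intrinsics, pixels), "R" (3x3) and "t" (3): a world point X has camera coordinates R X + t; the wrist camera has in their place "hand_eye" (4x4, takes a point from camera to tool coordinates, whose origin is the TCP and whose axes are the flange's). Camera axes: x right, y down, z forward; pixel columns grow to the right and rows downward; lengths in m; the calibration is good to about 2 mm. A picture is of the moment at which its call begins: read the wrist's pose just before it. camera_info takes no time and is no camera call.
A pose or a line that the arm cannot do raises ctrl.Unreachable and nothing moves.
- ticket.close_job(): hands the job in, once; it reports no verdict.
Trained networks look in the newest picture that a camera, given by its name, has taken for a name from the list of things; names that differ only in an ending like _2 or _b are one class to them, and where a whole thing is asked for, a point or a joint stands for the part that bears it (a point fixed in the world has none). Each returns a list of dicts, best first, with "p" (0 to 1); they miss things now and then, are a little off and sometimes report something else, mostly with a low value. They report only what shows in the picture. A call takes as long as a camera call. They do not tell look-alikes from the thing itself.
- models.recognise(camera, target): "point" ([column, row] in pixels, amid what is visible of it).
- models.masks_of(camera, target): "mask" (480x640 bool, what is visible of it) and "point" ([column, row] in pixels, amid what is visible of it).
The state is a dict: "time": time; "qpos": joint angles; "qd": joint speeds; "tau": joint torques, N m; "tcp_pos": TCP position; "eef_rot": TCP orientation; "contact_force": force on the tool from outside, world axes, zero at the start; "wrist_torque": the same for the moment, N m; "width": finger opening in m.
Only numpy, scipy, OpenCV 4.12 (cv2) and the standard library are available. Lean on these libraries where they do the work, as an engineer would, in place of code of your own. Each camera call takes 0.05 s, during which the arm holds its last target.

## Working session

There is one attempt and no reset: what is moved stays moved. The work goes in short steps, each a Python script; the robot and the scene stay as the last script left them, time stands still between calls to the robot, and variables do not carry over. Pictures are saved under pics/ and viewed, and the job is handed in when it is done.

```bash
ls; mkdir -p pics
cat > h.py <<'E'
import numpy as np, cv2
from station import ctrl, get_state, vision, ticket, models
E
python3 - <<'E'
from h import *
s=get_state(); print(s['time'],s['tcp_pos'],s['eef_rot'],s['width'],ctrl.pinch_z)
for n in ['scene','top','wrist']:
    im,d=vision.grab_frame(n); cv2.imwrite(f'pics/{n}0.png',im); np.save(f'/tmp/{n}_d.npy',d)
    c=vision.camera_info(n); print(n,{k:np.round(v,3).tolist() for k,v in c.items()})
print(get_state()['time'])
E
```

```text
pics
0.0 [0.2614329  0.56712132 0.23041262] [-1.68277526e-04  2.14243921e-01  9.76779763e-01 -8.99665153e-04] 0.08579391186410096 -0.0187
scene {'mtx': [[473.308, 0.0, 317.206], [0.0, 473.308, 244.968], [0.0, 0.0, 1.0]], 'R': [[-0.79, 0.613, -0.024], [0.344, 0.411, -0.844], [-0.508, -0.675, -0.535]], 't': [0.355, -0.117, 1.382]}
top {'mtx': [[444.289, 0.0, 315.452], [0.0, 444.289, 240.809], [0.0, 0.0, 1.0]], 'R': [[0.013, -1.0, -0.007], [-0.994, -0.012, -0.112], [0.112, 0.008, -0.994]], 't': [0.096, 0.55, 0.93]}
wrist {'mtx': [[403.85, 0.0, 324.0], [0.0, 403.85, 238.943], [0.0, 0.0, 1.0]], 'hand_eye': [[0.0, -0.964, -0.265, 0.067], [1.0, 0.0, -0.001, 0.001], [0.001, -0.265, 0.964, -0.142], [0.0, 0.0, 0.0, 1.0]]}
0.15
```

View pics/scene0.png

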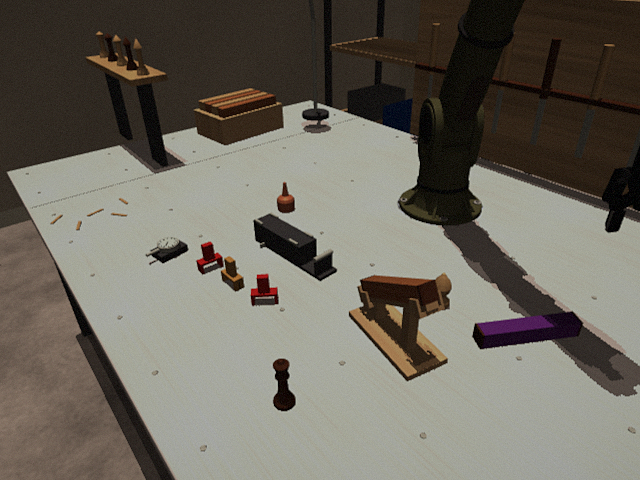

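View pics/top0.png

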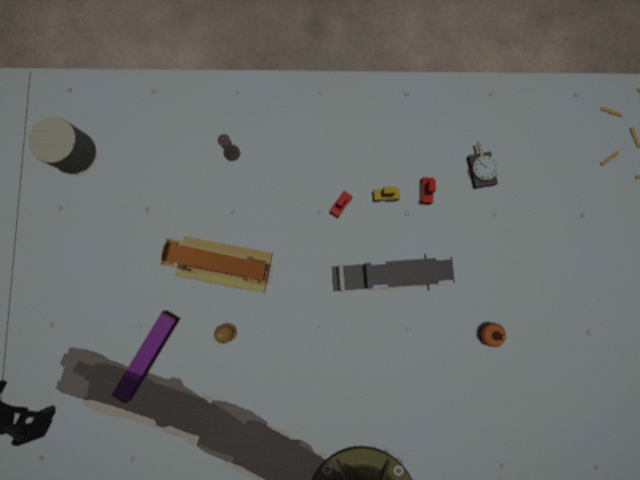

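Run:
```python
from h import *
names=['blank','block','rod','saddle','cradle','queen','finial','oil_cup','indicator','edge','saddle_center','blank_center']
out={}
for cam in ['scene','top']:
    vision.grab_frame(cam)
    for n in names:
        try:
            if n in('edge','saddle_center','blank_center'):
                r=models.recognise(cam,n)
            else:
                r=models.masks_of(cam,n)
        except Exception as e: print(n,e); continue
        out[cam,n]=r
        print(cam,n,[(round(float(x['p']),2),np.round(x['point']).tolist(), int(x['mask'].sum()) if 'mask' in x else None) for x in r[:4]])
import pickle; pickle.dump(out,open('/tmp/m0.pkl','wb')); print(get_state()['time'])
```

```text
scene blank [(0.69, [403.0, 287.0], 1709)]
scene block [(0.97, [293.0, 243.0], 2626), (0.41, [284.0, 388.0], 781)]
scene rod []
scene saddle [(0.97, [233.0, 276.0], 403), (0.74, [261.0, 291.0], 386), (0.69, [209.0, 255.0], 405), (0.24, [400.0, 333.0], 4737)]
scene cradle [(0.55, [401.0, 330.0], 4804)]
scene queen []
scene finial [(0.8, [444.0, 285.0], 337)]
scene oil_cup [(0.75, [285.0, 202.0], 330)]
scene indicator [(0.88, [167.0, 247.0], 653), (0.16, [230.0, 276.0], 430)]
scene edge [(0.96, [293.0, 243.0], None)]
scene saddle_center [(0.96, [265.0, 289.0], None), (0.84, [231.0, 277.0], None), (0.69, [208.0, 257.0], None)]
scene blank_center [(0.82, [402.0, 288.0], None), (0.75, [527.0, 326.0], None)]
top blank [(0.94, [144.0, 357.0], 1998), (0.93, [212.0, 258.0], 1795)]
top block [(0.62, [393.0, 275.0], 3194)]
top rod []
top saddle [(0.89, [387.0, 195.0], 346), (0.83, [338.0, 202.0], 311), (0.78, [427.0, 188.0], 355)]
top cradle [(0.82, [224.0, 270.0], 2116)]
top queen [(0.71, [226.0, 149.0], 373)]
top finial [(0.55, [224.0, 331.0], 330)]
top oil_cup [(0.7, [489.0, 332.0], 540)]
top indicator [(0.93, [482.0, 167.0], 1015)]
top edge [(0.95, [396.0, 272.0], None)]
top saddle_center [(0.9, [385.0, 194.0], None), (0.77, [341.0, 203.0], None), (0.76, [431.0, 185.0], None)]
top blank_center [(0.93, [144.0, 356.0], None), (0.92, [211.0, 261.0], None)]
1.45
```

Top view: wooden blank is at (212,258) in the cradle and the purple one at (144,357) is a look-alike. The brass saddle is at (387,195), with red look-alikes at (340,203) and (428,188). The block runs from about (365,275) to (454,270), with the rod at (340,278). I'll confirm with an enlarged crop and measure using depth.

```bash
cat >> h.py <<'E'
def cloud(cam,d,Twt=None):
    c=vision.camera_info(cam); K=c['mtx']; v,u=np.mgrid[:480,:640]
    P=np.stack([(u-K[0,2])/K[0,0]*d,(v-K[1,2])/K[1,1]*d,d],-1)
    if 'R' in c:
        return (P-c['t'])@c['R']
    H=np.array(c['hand_eye']); T=Twt@H
    return P@T[:3,:3].T+T[:3,3]
def tcpT(s):
    from scipy.spatial.transform import Rotation as R
    q=s['eef_rot']; T=np.eye(4); T[:3,:3]=R.from_quat([q[1],q[2],q[3],q[0]]).as_matrix(); T[:3,3]=s['tcp_pos']; return T
E
python3 - <<'E'
from h import *
import pickle
m=pickle.load(open('/tmp/m0.pkl','rb'))
for cam in ['scene','top']:
    d=np.load(f'/tmp/{cam}_d.npy'); P=cloud(cam,d)
    for (c,n),r in m.items():
        if c!=cam: continue
        for x in r[:3]:
            if 'mask' in x:
                k=x['mask']&(d>0); Q=P[k]
                print(cam,n,np.round(x['point']),'med',np.round(np.median(Q,0),3),'p2',np.round(np.percentile(Q,2,axis=0),3),'p98',np.round(np.percentile(Q,98,axis=0),3))
t=cv2.imread('pics/top0.png'); s=cv2.imread('pics/scene0.png')
a=cv2.resize(t[170:310,150:470],(800,350),interpolation=cv2.INTER_CUBIC); b=cv2.resize(s[200:360,190:470],(437,250),interpolation=cv2.INTER_CUBIC)
o=np.zeros((600,800,3),np.uint8); o[:350]=a; o[350:,:437]=b; cv2.imwrite('pics/crop0.png',np.clip(o*1.5,0,255).astype(np.uint8))
# unknown cylinder
d=np.load('/tmp/top_d.npy');P=cloud('top',d)
for p in [(55,135),(340,278),(353,278),(369,276),(400,275),(446,270),(350,320)]: print(p,np.round(P[p[1],p[0]],3))
E
```

```text
scene blank [403. 287.] med [0.51  0.327 0.138] p2 [0.479 0.215 0.07 ] p98 [0.527 0.391 0.177]
scene block [293. 243.] med [ 0.491 -0.037  0.042] p2 [ 0.448 -0.175  0.003] p98 [0.514 0.065 0.064]
scene block [284. 388.] med [0.756 0.306 0.038] p2 [0.738 0.288 0.003] p98 [0.768 0.316 0.098]
scene saddle [233. 276.] med [ 0.658 -0.039  0.029] p2 [ 0.642 -0.073  0.002] p98 [ 0.667 -0.021  0.068]
scene saddle [261. 291.] med [0.637 0.055 0.031] p2 [0.613 0.029 0.006] p98 [0.66  0.072 0.068]
scene saddle [209. 255.] med [ 0.667 -0.134  0.03 ] p2 [ 0.638 -0.152  0.004] p98 [ 0.693 -0.126  0.069]
scene cradle [401. 330.] med [0.511 0.344 0.012] p2 [0.452 0.212 0.001] p98 [0.552 0.407 0.147]
scene finial [444. 285.] med [0.354 0.304 0.057] p2 [ 0.267  0.245 -0.   ] p98 [0.367 0.315 0.08 ]
scene oil_cup [285. 202.] med [ 0.359 -0.262  0.033] p2 [ 0.29  -0.365  0.   ] p98 [ 0.378 -0.247  0.077]
scene indicator [167. 247.] med [ 0.719 -0.25   0.02 ] p2 [ 0.672 -0.295 -0.001] p98 [ 0.762 -0.236  0.034]
scene indicator [230. 276.] med [ 0.659 -0.04   0.028] p2 [ 0.643 -0.077  0.   ] p98 [ 0.667 -
[... 620 characters left out ...]
70.] med [0.487 0.303 0.012] p2 [0.445 0.204 0.008] p98 [0.551 0.399 0.149]
top queen [226. 149.] med [0.747 0.294 0.035] p2 [ 0.735  0.281 -0.   ] p98 [0.773 0.312 0.099]
top finial [224. 331.] med [0.354 0.286 0.061] p2 [0.336 0.274 0.007] p98 [0.369 0.305 0.079]
top oil_cup [489. 332.] med [ 0.357 -0.267  0.039] p2 [ 0.333 -0.293  0.01 ] p98 [ 0.377 -0.25   0.083]
top indicator [482. 167.] med [ 0.712 -0.262  0.028] p2 [ 0.677 -0.297 -0.002] p98 [ 0.765 -0.239  0.036]
(55, 135) [0.758 0.65  0.09 ]
(340, 278) [0.469 0.05  0.051]
(353, 278) [0.47  0.019 0.006]
(369, 276) [ 0.473 -0.01   0.058]
(400, 275) [ 0.476 -0.074  0.058]
(446, 270) [ 0.488 -0.17   0.059]
(350, 320) [0.379 0.025 0.   ]
```

View pics/crop0.png

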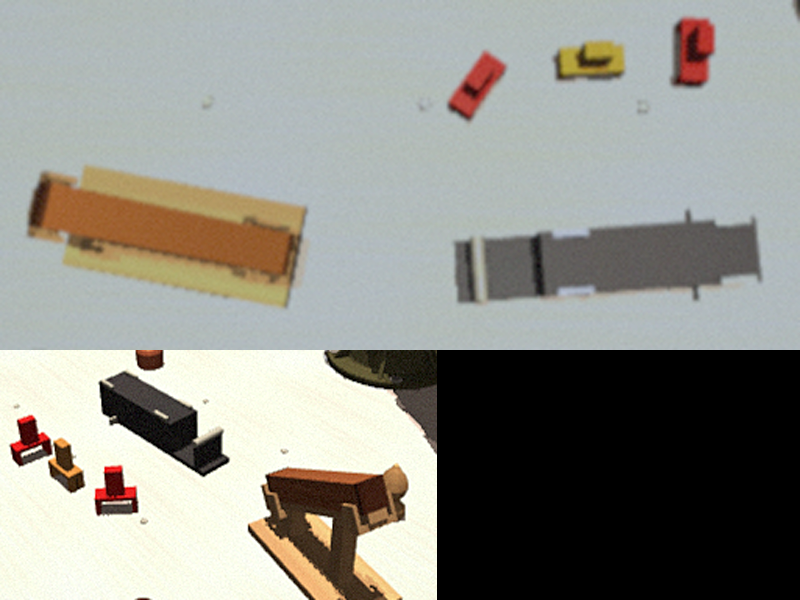

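Crop confirms that the yellow-brass saddle is at (387,195), the reds are beside it, and the wooden blank is in the cradle with its upper end to the left (+y). Next I'll fit poses from both fixed cameras.

```bash
cat > fit.py <<'E'
from h import *
def rect(Q2):
    r=cv2.minAreaRect((Q2*1000).astype(np.float32)); c,(w,h),a=r
    a=np.deg2rad(a)
    if w<h: w,h=h,w; a+=np.pi/2
    a=(a+np.pi/2)%np.pi-np.pi/2
    return np.array(c)/1000,w,h,a
def rrect(Q2):
    # robust: PCA-seeded angle scan with percentile extents
    best=None
    for a in np.deg2rad(np.arange(-90,90,0.5)):
        u=np.array([np.cos(a),np.sin(a)]);v=np.array([-u[1],u[0]])
        s=Q2@u;t=Q2@v
        l=np.percentile(s,[1,99]);w=np.percentile(t,[1,99])
        A=(l[1]-l[0])*(w[1]-w[0])
        if (best is None or A<best[0]) and l[1]-l[0]>=w[1]-w[0]: best=(A,a,u*l.mean()+v*w.mean(),l[1]-l[0],w[1]-w[0])
    return best[2],best[3],best[4],best[1]
def face(Q,iters=6,th=0.004):
    k=np.ones(len(Q),bool)
    for _ in range(iters):
        c=np.median(Q[k],0); U,S,V=np.linalg.svd(Q[k]-Q[k].mean(0),full_matrices=False); n=V[2]; n=n*np.sign(n[2]); c=Q[k].mean(0)
        k=abs((Q-c)@n)<th
    return c,n,k
E
python3 - <<'E'
from fit import *
import pickle
m=pickle.load(open('/tmp/m0.pkl','rb'))
def box(P,d,lo,hi):
    return P[(d>0)&np.all((P>lo)&(P<hi),-1)]
D={c:np.load(f'/tmp/{c}_d.npy') for c in ['scene','top']}; C={c:cloud(c,D[c]) for c in D}
for c in D:
    Q=box(C[c],D[c],[.43,-.22,.055],[.53,.0135,.062]); print(c,'block top',len(Q),np.median(Q[:,2]),[np.round(x,4) for x in rrect(Q[:,:2])])
    Q=box(C[c],D[c],[.43,.03,.04],[.53,.07,.066]); print(c,'rod',len(Q),np.percentile(Q[:,2],[50,95]),[np.round(x,4) for x in rrect(Q[:,:2])])
    Q=box(C[c],D[c],[.63,-.09,.06],[.68,-.01,.08]); print(c,'stem',len(Q),np.median(Q[:,2]),[np.round(x,4) for x in rrect(Q[:,:2])])
    Q=box(C[c],D[c],[.63,-.09,.02],[.68,-.01,.036]); print(c,'web',len(Q),np.median(Q[:,2]),[np.round(x,4) for x in rrect(Q[:,:2])])
r=[x for x in m['top','blank'] if x['point'][0]>180][0]
for c,mk in (('top',r['mask']),('scene',m['scene','blank'][0]['mask'])):
    Q=C[c][mk&(D[c]>0)]
    # top-face points: near plane with slope 30deg
    import itertools
    best=None; rng=np.random.default_rng(0)
    for i in range(500):
        a=Q[rng.choice(len(Q),3,replace=False)]; n=np.cross(a[1]-a[0],a[2]-a[0]); l=np.linalg.norm(n)
        if l<1e-5: continue
        n/=l; n*=np.sign(n[2])
        if abs(np.degrees(np.arccos(n[2]))-30)>7: continue
        k=abs((Q-a[0])@n)<.004
        if best is None or k.sum()>best.sum(): best=k
    Q=Q[best]; cc=Q.mean(0); n=np.linalg.svd(Q-cc,full_matrices=False)[2][2]; n*=np.sign(n[2])
    h=-n[:2]/np.linalg.norm(n[:2]); tilt=np.arccos(n[2]); u=np.array([*(h*np.cos(tilt)),np.sin(tilt)]); v=np.cross(n,u)
    q=np.c_[(Q-cc)@u,(Q-cc)@v]; ce,w,hh,a=rrect(q); cen=cc+u*ce[0]+v*ce[1]
    print(c,'blank',len(Q),'tilt',np.degrees(tilt),'h yaw',np.degrees(np.arctan2(h[1],h[0])),'rect',w,hh,np.degrees(a),'topc',cen,'centre',cen-.017*n)
E
```

```text
scene block top 814 0.05975936074522065 [array([ 0.4813, -0.0908]), np.float64(0.179), np.float64(0.0545), np.float64(-1.4923)]
scene rod 141 [0.05100477 0.05548533] [array([0.4693, 0.0506]), np.float64(0.0555), np.float64(0.0117), np.float64(0.0436)]
scene stem 70 0.06655686788512483 [array([ 0.6546, -0.0501]), np.float64(0.0264), np.float64(0.015), np.float64(-1.4661)]
scene web 168 0.027479285655549295 [array([ 0.6551, -0.0486]), np.float64(0.0567), np.float64(0.0247), np.float64(-1.4923)]
top block top 1896 0.059574979012119424 [array([ 0.4827, -0.0943]), np.float64(0.1771), np.float64(0.0525), np.float64(-1.4923)]
top rod 146 [0.05303673 0.05651854] [array([0.4716, 0.0472]), np.float64(0.0523), np.float64(0.0117), np.float64(0.0785)]
top stem 93 0.0681896177207741 [array([ 0.6557, -0.0515]), np.float64(0.0242), np.float64(0.014), np.float64(-1.5621)]
top web 186 0.027925114846173396 [array([ 0.6557, -0.0518]), np.float64(0.0555), np.float64(0.0233), np.float64(-1.5184)]
top blank 1723 tilt 29.88031390773149 h yaw 79.28183477760413 rect 0.1957788167703443 0.032509032224094334 0.5 topc [0.49502083 0.28985482 0.12950414] centre [0.49659593 0.29817629 0.11476399]
scene blank 635 tilt 31.216930830461518 h yaw 102.05039809048772 rect 0.1955006612456326 0.03469160632543911 -19.0 topc [0.4954588  0.29337804 0.12981786] centre [0.49361936 0.30199465 0.11527927]
```

```bash
cat >> h.py <<'E'
from scipy.spatial.transform import Rotation as Rot
def quat(x,z):
    x=np.array(x,float);z=np.array(z,float);z/=np.linalg.norm(z);x-=z*(x@z);x/=np.linalg.norm(x)
    q=Rot.from_matrix(np.c_[x,np.cross(z,x),z]).as_quat(); return np.array([q[3],q[0],q[1],q[2]])
def frame(yaw,tilt):
    h=np.array([np.cos(yaw),np.sin(yaw),0]); u=h*np.cos(tilt)+np.array([0,0,np.sin(tilt)]); n=-h*np.sin(tilt)+np.array([0,0,np.cos(tilt)])
    return u,n
E
python3 - <<'E'
from h import *
u,n=frame(np.deg2rad(79.5),np.deg2rad(30))
top=np.array([.4952,.2915,.1297])
g=top-.027*n
e=np.array([.475,-.0028,.06]); s=np.array([np.cos(np.deg2rad(94.5)),np.sin(np.deg2rad(94.5)),0])
for sg in (1,-1):
    for nm,p,q in [('grasp',g,quat(sg*u,-n)),('pre',g+.12*n,quat(sg*u,-n)),('place',e-.068*s+[0,0,.007],quat(sg*s,[0,0,-1])),('hi',e-.068*s+[0,0,.15],quat(sg*s,[0,0,-1])),('push',e-.175*s+[0,0,.015],quat(sg*s,[0,0,-1])),('push90',e-.175*s+[0,0,.015],quat(sg*np.cross([0,0,1],s),[0,0,-1]))]:
        j=ctrl.ik(p,q); print(sg,nm,None if j is None else np.round(j,2))
E
```

```text
1 grasp [-0.06  0.54 -0.38  2.08 -0.76  0.36  0.15]
1 pre [-0.13  0.33 -0.1   2.02 -0.72  0.71  0.14]
1 place [-0.02  0.52  0.17  2.07 -0.16  0.57  0.34]
1 hi [-0.12  0.32  0.28  1.89 -0.11  0.94  0.3 ]
1 push [ 0.11  0.55  0.29  1.98 -0.25  0.65  0.63]
1 push90 [ 0.34  0.53 -0.06  1.98  0.05  0.64  1.9 ]
-1 grasp [ 0.34  0.72 -1.05  2.08  0.63  0.35  1.92]
-1 pre [ 0.42  0.43 -0.87  2.01 -0.22  0.57  2.76]
-1 place [ 0.48  0.55 -0.56  2.07  0.48  0.65  2.81]
-1 hi [-0.64  0.53  1.15  1.9  -0.56  1.08 -2.32]
-1 push [-0.35  0.84  1.15  1.98 -0.95  0.99 -1.78]
-1 push90 [-0.04  0.59  0.52  1.98 -0.45  0.69 -0.73]
```

Run:
```python
from h import *
s=np.array([np.cos(np.deg2rad(94.5)),np.sin(np.deg2rad(94.5)),0])
e=np.array([.475,-.0028,.06])
u,n=frame(np.deg2rad(79.5),np.deg2rad(30)); g=np.array([.4952,.2915,.1297])-.027*n
ctrl.movep(e-.07*s+[.03,0,.20],quat(s,[0,0,-1]))
st=get_state(); im,d=vision.grab_frame('wrist'); np.savez('/tmp/wA.npz',d=d,T=tcpT(st)); cv2.imwrite('pics/wA.png',im); print(st['time'],st['tcp_pos'])
r=models.masks_of('wrist','saddle'); print([(x['p'],x['point']) for x in r])
ctrl.movep(g+.13*n,quat(u,-n))
st=get_state(); im,d=vision.grab_frame('wrist'); np.savez('/tmp/wB.npz',d=d,T=tcpT(st)); cv2.imwrite('pics/wB.png',im); print(st['time'],st['tcp_pos'],st['contact_force'])
r=models.masks_of('wrist','blank'); print([(x['p'],x['point']) for x in r]); np.save('/tmp/wBm.npy',np.array([x['mask'] for x in r]))
```

```text
3.8917 [ 0.51076926 -0.07133113  0.25982913]
[(0.82, [474.1, 283.1]), (0.8, [482.0, 68.0]), (0.78, [482.0, 191.3])]
5.1667 [0.48654265 0.24002099 0.21907149] [-0.37105721  0.59132128 -0.27190091]
[(0.97, [325.5, 215.0]), (0.86, [99.1, 133.4])]
```

View pics/wA.png

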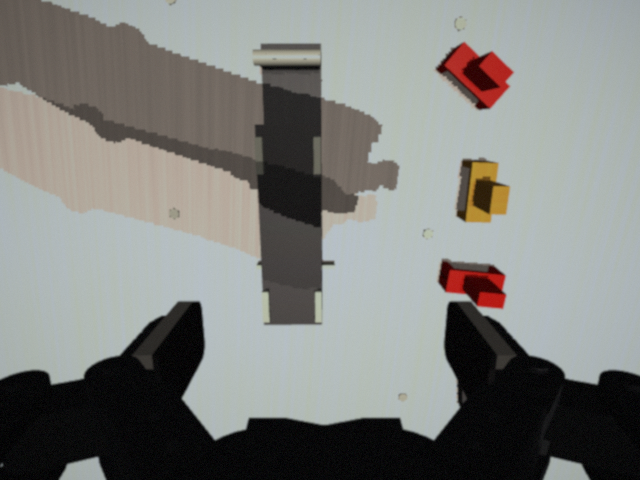

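View pics/wB.png

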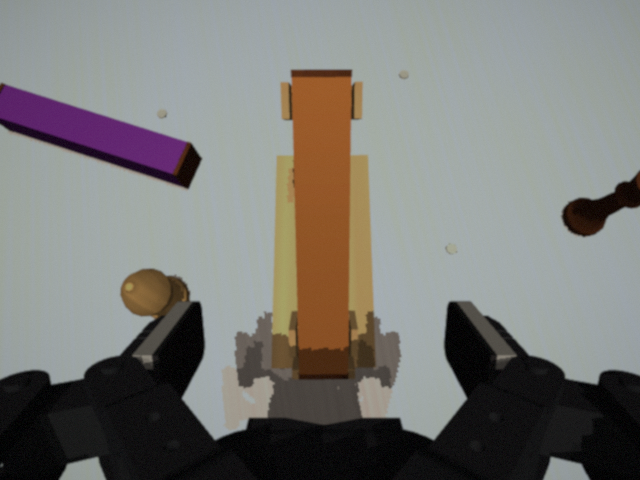

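Run:
```python
from fit import *
z=np.load('/tmp/wA.npz'); d=z['d']; P=cloud('wrist',d,z['T'])
def box(lo,hi): return P[(d>0)&np.all((P>lo)&(P<hi),-1)]
Q=box([.43,-.22,.052],[.53,.02,.0625]); print('block',len(Q),np.median(Q[:,2]),rrect(Q[:,:2]))
b=rrect(Q[:,:2])
a=b[3]%np.pi; s=np.array([np.cos(a),np.sin(a)]); t=np.array([-s[1],s[0]])
print('edge',b[0]+.09*s, 'maxext',[np.round(np.percentile((Q[:,:2]-b[0])@s,q),4) for q in (.2,1,99,99.8)])
G=box([.43,-.22,.0632],[.53,.02,.07]); x=(G[:,:2]-b[0])@s; y=(G[:,:2]-b[0])@t
for k in (x>0,x<0): print('guides',k.sum(),np.percentile(x[k],[5,95]),[ (np.sum(k&m),np.median(y[k&m])) for m in (y>0,y<0)])
Q=box([.43,.03,.045],[.53,.07,.066]); print('rod',len(Q),np.percentile(Q[:,2],[50,95]),rrect(Q[:,:2]))
Q=box([.63,-.09,.06],[.68,-.01,.08]); print('stem',len(Q),np.median(Q[:,2]),rrect(Q[:,:2]))
Q=box([.63,-.09,.02],[.68,-.01,.036]); print('web',len(Q),np.median(Q[:,2]),rrect(Q[:,:2]))
z=np.load('/tmp/wB.npz'); d=z['d']; P=cloud('wrist',d,z['T']); m=np.load('/tmp/wBm.npy')[0]&(d>0)
Q=P[m]; u,n=frame(np.deg2rad(79.5),np.deg2rad(30))
h=(Q@n); print('h hist',np.percentile(h,[5,25,50,75,95]))
Q=Q[abs(h-np.percentile(h,70))<.008]
c,n,k=face(Q,8,.003); Q=Q[k]; hh=-n[:2]/np.linalg.norm(n[:2]); ti=np.arccos(n[2]); u=np.array([*(hh*np.cos(ti)),np.sin(ti)]); v=np.cross(n,u)
q=np.c_[(Q-c)@u,(Q-c)@v]; ce,w,w2,a=rrect(q); cen=c+u*ce[0]+v*ce[1]
print('tilt',np.degrees(ti),'yaw',np.degrees(np.arctan2(hh[1],hh[0])),'rect',w,w2,np.degrees(a),'top c',cen)
ua=u*np.cos(a)+v*np.sin(a); print('axis',ua,'yaw',np.degrees(np.arctan2(ua[1],ua[0])))
```

```text
block 11485 0.059591919972769025 (array([ 0.48314157, -0.09215515]), np.float64(0.17587105224738345), np.float64(0.052594227411952355), np.float64(-1.5009831567151235))
edge [ 0.47686349 -0.00237438] maxext [np.float64(-0.0898), np.float64(-0.0879), np.float64(0.0879), np.float64(0.089)]
guides 538 [0.05083857 0.07742294] [(np.int64(271), np.float64(0.02473479747838665)), (np.int64(267), np.float64(-0.022943053435955617))]
guides 388 [-0.08377345 -0.05647877] [(np.int64(206), np.float64(0.022906199935191447)), (np.int64(182), np.float64(-0.02508040608443729))]
rod 1082 [0.0535012  0.05523144] (array([0.47134899, 0.04837723]), np.float64(0.053102564922891615), np.float64(0.011117712241496632), np.float64(0.07853981633974483))
stem 586 0.06741330727741018 (array([ 0.6563722 , -0.04982367]), np.float64(0.023624896040520565), np.float64(0.014395323151029538), np.float64(-1.5009831567151235))
web 1188 0.0274099887033126 (array([ 0.656309 , -0.0498276]), np.float64(0.05538442247690304), np.float64(0.023929121898387473), np.float64(-1.5271630954950384))
h hist [-0.07691485 -0.07623979 -0.07578668 -0.07534259 -0.07469664]
tilt 29.968575794288917 yaw 79.85952006091568 rect 0.19626423870788579 0.03339937818472727 0.0 top c [0.49539614 0.29082759 0.12971568]
axis [0.15252263 0.85276707 0.49952495] yaw 79.85952006091568
```

Views agree: block yaw is about 94.8°, the edge is at (0.4756, -0.0025, 0.060), and the blank's top centre is at (0.4954, 0.2908, 0.1297) with a 30° slope. Grasping now.

```bash
cat >> h.py <<'E'
YB=np.deg2rad(94.8); S=np.array([np.cos(YB),np.sin(YB),0]); E0=np.array([.4756,-.0025,.0598]); T_=np.array([-S[1],S[0],0])
def wr(n=5):
    F=[];M=[]
    for _ in range(n):
        s=get_state();F.append(s['contact_force']);M.append(s['wrist_torque']);ctrl.pause(.03)
    return np.mean(F,0),np.mean(M,0)
E
python3 - <<'E'
from h import *
u,n=frame(np.deg2rad(79.86),np.deg2rad(30)); top=np.array([.4954,.2908,.1297]); g=top-.031*n; q=quat(u,-n)
print('before',wr())
ctrl.movep(g+.10*n,q); ctrl.movel(g,max_speed=.1)
s=get_state(); print(s['time'],s['tcp_pos']-g,s['contact_force'])
ctrl.close_gripper(90); s=get_state(); print('w',s['width'],s['contact_force'])
ctrl.movel(g+.08*n,max_speed=.1); s=get_state(); print(s['time'],s['width'],wr())
im,d=vision.grab_frame('wrist'); cv2.imwrite('pics/lift.png',im)
im,d=vision.grab_frame('scene'); cv2.imwrite('pics/lifts.png',im)
E
```

```text
before (array([0.25363393, 0.13481079, 0.28961031]), array([-0.51837929,  0.09141632,  0.00068582]))
6.8417 [ 0.00032771 -0.00027368  0.00046168] [ 0.50353464 -0.47680721  0.35090934]
w 0.032909167227874105 [-1.97906178 -2.79186207  5.96031175]
8.325 0.032993073842678376 (array([-0.19584982,  0.22862961, -4.52393122]), array([-0.89891082,  0.17767716,  0.01511633]))
```

View pics/lifts.png

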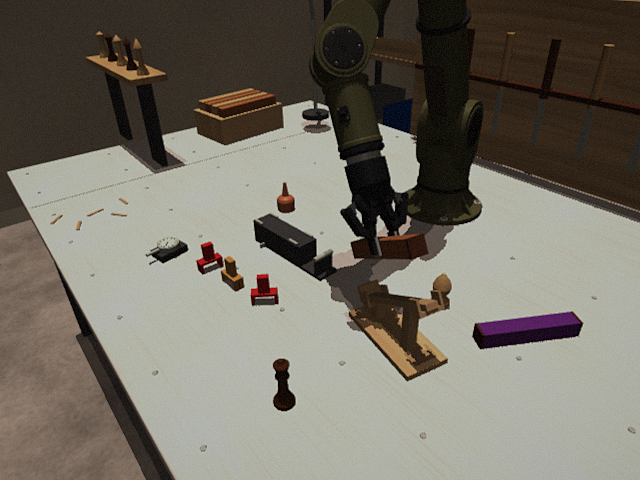

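Run:
```python
from h import *
s=get_state(); p=np.array(s['tcp_pos']); ctrl.movel(p+[0,0,.05],max_speed=.15)
q=quat(S,[0,0,-1]); hi=E0-.070*S+[0,0,.16]
ctrl.movep(hi,q); ctrl.pause(.3); print(get_state()['time'],np.array(get_state()['tcp_pos'])-hi,wr(8),get_state()['width'])
for c in ['scene','top','wrist']:
    st=get_state(); im,d=vision.grab_frame(c); cv2.imwrite(f'pics/hold_{c}.png',im); np.savez(f'/tmp/hold_{c}.npz',d=d,T=tcpT(st))
    r=models.masks_of(c,'blank'); np.save(f'/tmp/hold_{c}_m.npy',np.array([x['mask'] for x in r])); print(c,[(x['p'],x['point']) for x in r])
a=np.hstack([cv2.imread('pics/hold_scene.png')[:,150:550],cv2.imread('pics/hold_wrist.png')[:,120:520]]); cv2.imwrite('pics/hold.png',a)
```

```text
10.625 [ 4.71607418e-05  5.50273495e-04 -8.53917666e-05] (array([-0.11699153, -0.16264986, -4.33922862]), array([ 0.11790762, -0.00218766,  0.01518935])) 0.032659297510154894
scene [(0.9, [295.0, 167.1]), (0.76, [528.0, 326.6]), (0.22, [166.8, 249.7])]
top [(0.95, [144.6, 358.6]), (0.65, [384.1, 269.6])]
wrist [(0.96, [324.5, 195.1])]
```

View pics/hold.png

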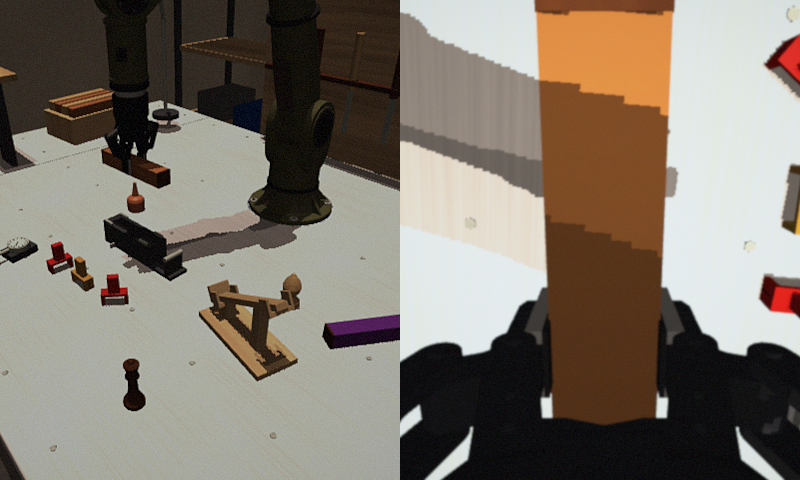

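Run:
```python
from fit import *
z=np.load('/tmp/hold_wrist.npz'); d=z['d']; P=cloud('wrist',d,z['T']); m=np.load('/tmp/hold_wrist_m.npy')[0]&(d>0)
m[:, :530-400+0]&=True
Q=P[m]; print(np.percentile(Q[:,2],[5,50,95]))
c,n,k=face(Q,8,.003); Q=Q[k]; 
S2=S[:2]
x=(Q-E0)@S; y=(Q-E0)@T_
A=np.c_[x,np.ones(len(x))]; print('slope',np.linalg.lstsq(A,Q[:,2],rcond=None)[0],'n',n)
# centreline by bins
for lo in np.arange(x.min(),x.max(),.02):
    kk=(x>=lo)&(x<lo+.02)
    if kk.sum()>30: print(np.round([lo+.01,np.percentile(y[kk],1),np.percentile(y[kk],99),np.median(Q[kk,2])],4))
print('front end x',np.percentile(x,99.7))
```

```text
[0.24956612 0.25059236 0.25161522]
slope [0.00139256 0.25063287] n [ 0.00169989 -0.00125477  0.99999777]
[-0.0864 -0.017   0.016   0.2505]
[-0.0664 -0.0167  0.0157  0.2505]
[-0.0464 -0.0171  0.0162  0.2506]
[-0.0264 -0.0171  0.0162  0.2506]
[-0.0064 -0.0171  0.0162  0.2506]
[ 0.0136 -0.0171  0.0162  0.2506]
[ 0.0336 -0.0172  0.0164  0.2508]
front end x 0.027703889124643458
```

The held blank is level (slope 0.001), on the centre line and about 71 mm behind the edge. Lowering it now.

Run:
```python
from h import *
p=E0-.070*S; f=lambda z:np.array([p[0],p[1],z])
ctrl.movel(f(.075),max_speed=.12); print(get_state()['contact_force'])
ctrl.movel(f(.0632),max_speed=.03); print(get_state()['contact_force'],get_state()['tcp_pos'])
ctrl.ungrasp(); ctrl.pause(.1); print(get_state()['contact_force'],get_state()['width'])
ctrl.movel(f(.13),max_speed=.12); ctrl.pause(.3); print('t',get_state()['time'],'unloaded',wr(8))
im,d=vision.grab_frame('top'); cv2.imwrite('pics/placed_t.png',im); np.save('/tmp/placed_t.npy',d)
im,d=vision.grab_frame('scene'); cv2.imwrite('pics/placed_s.png',im); np.save('/tmp/placed_s.npy',d)
a=np.hstack([cv2.resize(cv2.imread('pics/placed_t.png')[200:350,300:500],(400,300)),cv2.resize(cv2.imread('pics/placed_s.png')[150:300,200:400],(400,300))]); cv2.imwrite('pics/placed.png',a)
```

```text
[ 0.10562067  0.19548958 -3.88285427]
[-1.0095206   1.44847722 -0.28094724] [ 0.48142357 -0.07212773  0.0631618 ]
[-0.55350732  0.75741503 -0.14414396] 0.08535073727487245
t 14.7667 unloaded (array([-0.04337135, -0.00161332, -0.00736856]), array([-0.00311556,  0.00917503,  0.02823358]))
```

View pics/placed.png

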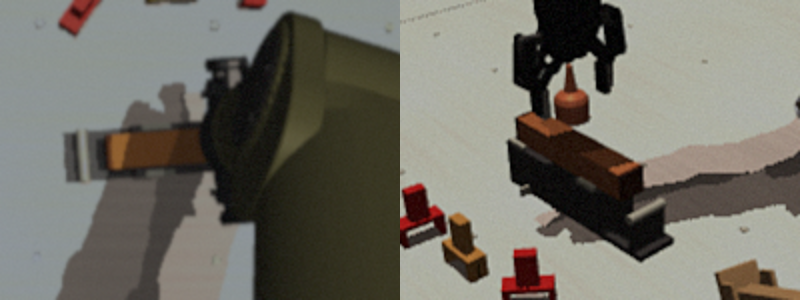

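Blank is lying level and released. The wrist moment puts the balance about 28 mm behind the centre, so I expect roughly 98 mm of slide. I'll start pushing the rear end with shut fingers.

```bash
cat >> h.py <<'E'
q0=quat(S,[0,0,-1]); ZP=.070
def at(x,z=ZP): return np.array([E0[0]+S[0]*x,E0[1]+S[1]*x,z])
def look(tag=None,cam='wrist'):
    st=get_state(); im,d=vision.grab_frame(cam); P=cloud(cam,d,tcpT(st))
    x=(P-E0)@S; y=(P-E0)@T_; z=P[...,2]
    k=(d>0)&(abs(y)<.012)&(z>.075)&(z<.118)&(x>-.2)&(x<.16)
    hsv=cv2.cvtColor(im,cv2.COLOR_BGR2HSV)
    ts=(st['tcp_pos']-E0)@S
    k&=(x>ts+.03)
    if k.sum()<100: print('few',k.sum()); return None
    X,Z=x[k],z[k]
    for _ in range(4):
        c=np.polyfit(X,Z,1); r=abs(Z-np.polyval(c,X)); g=r<max(.003,2*np.median(r)); X,Z=X[g],Z[g]
    if tag: cv2.imwrite(f'pics/{tag}.png',im)
    o=dict(t=round(st['time'],2),tool=round(ts,4),slope=round(c[0],4),zmid=round(float(np.polyval(c,X.mean())),4),x0=round(np.percentile(X,.5),4),front=round(np.percentile(X,99.7),4),n=len(X))
    print(o); return o
E
python3 - <<'E'
from h import *
ctrl.close_gripper(40) if False else None
ctrl.movep(at(-.215,.15),q0)
ctrl.close_gripper(30)
ctrl.movel(at(-.215),max_speed=.15); print(get_state()['time'],get_state()['width'],get_state()['contact_force'])
ctrl.movel(at(-.19),max_speed=.06); print(get_state()['contact_force'])
look('p0')
for x in np.arange(-.186,-.1549,.005):
    t0=get_state()['time']; ctrl.movel(at(x),max_speed=.04); s=get_state(); print(round(x,3),round(s['time']-t0,2),np.round(s['contact_force'],1))
look('p1'); look('p1t','top'); look(None,'scene')
E
```

```text
17.225 9.975912668674861e-05 [0.27186137 0.97488924 0.16927763]
[ 0.42844562 -0.82659314  0.65645234]
{'t': 17.79, 'tool': np.float64(-0.1897), 'slope': np.float64(-0.0008), 'zmid': 0.0939, 'x0': np.float64(-0.1593), 'front': np.float64(-0.0899), 'n': 21497}
-0.186 0.25 [-0.6  0.8  0.3]
-0.181 0.28 [-0.4 -0.4 -0. ]
-0.176 0.27 [-0.4 -0.5  0.3]
-0.171 0.27 [ 1.2 -0.6  1.6]
-0.166 0.28 [ 0.1 -0.9 -0.3]
-0.161 0.27 [ 0.8 -1.2  1. ]
-0.156 0.28 [ 0.4 -1.4  0.7]
{'t': 19.74, 'tool': np.float64(-0.1554), 'slope': np.float64(-0.0006), 'zmid': 0.0939, 'x0': np.float64(-0.1249), 'front': np.float64(-0.0557), 'n': 21491}
{'t': 19.79, 'tool': np.float64(-0.1554), 'slope': np.float64(-0.001), 'zmid': 0.0937, 'x0': np.float64(-0.1241), 'front': np.float64(0.0545), 'n': 1023}
{'t': 19.84, 'tool': np.float64(-0.1554), 'slope': np.float64(-0.0042), 'zmid': 0.0937, 'x0': np.float64(-0.1225), 'front': np.float64(0.0568), 'n': 367}
```

View pics/p1.png

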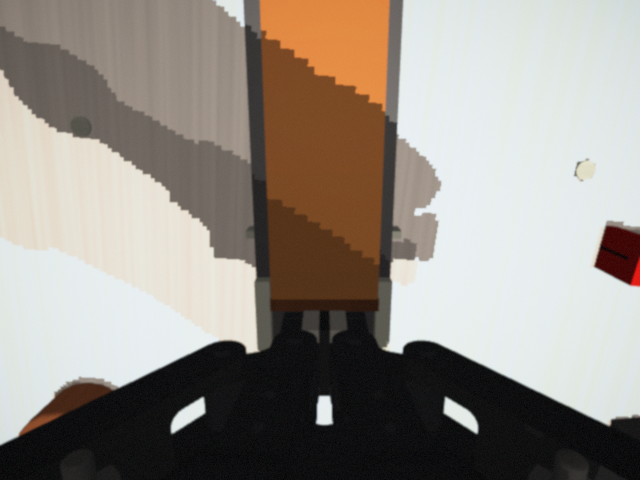

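```bash
cat >> h.py <<'E'
def step(x,back=.006):
    ctrl.movel(at(x),max_speed=.04)
    ctrl.movel(at(x-back),max_speed=.06); ctrl.pause(.15)
    return look()
E
python3 - <<'E'
from h import *
x=-.155
while x<-.1001:
    x+=.005; ctrl.movel(at(x),max_speed=.04)
    if x>-.1205 :
        o=step(x)
        if abs(o['slope'])>.02: print('TIPPED?',x); break
look(None,'top'); im,_=vision.grab_frame('scene'); cv2.imwrite('pics/p2s.png',im[150:300,200:400])
E
```

```text
{'t': 22.49, 'tool': np.float64(-0.126), 'slope': np.float64(-0.0008), 'zmid': 0.0938, 'x0': np.float64(-0.0955), 'front': np.float64(-0.0262), 'n': 21508}
{'t': 23.62, 'tool': np.float64(-0.1211), 'slope': np.float64(-0.0006), 'zmid': 0.0938, 'x0': np.float64(-0.0906), 'front': np.float64(-0.0213), 'n': 21535}
{'t': 24.74, 'tool': np.float64(-0.116), 'slope': np.float64(-0.0012), 'zmid': 0.0938, 'x0': np.float64(-0.0856), 'front': np.float64(-0.0163), 'n': 21522}
{'t': 25.87, 'tool': np.float64(-0.1111), 'slope': np.float64(-0.0006), 'zmid': 0.0938, 'x0': np.float64(-0.0806), 'front': np.float64(-0.0113), 'n': 21514}
{'t': 26.99, 'tool': np.float64(-0.106), 'slope': np.float64(-0.0008), 'zmid': 0.0938, 'x0': np.float64(-0.0756), 'front': np.float64(-0.0063), 'n': 21500}
{'t': 27.04, 'tool': np.float64(-0.106), 'slope': np.float64(0.0007), 'zmid': 0.0937, 'x0': np.float64(-0.0746), 'front': np.float64(0.1107), 'n': 1055}
```

Run:
```python
from h import *
x=-.100
while x<-.0745:
    x+=.003 if x<-.095 else .0025
    o=step(x)
    if abs(o['slope'])>.03: print('TIPPED',x); break
look('p3t','top'); im,_=vision.grab_frame('scene'); cv2.imwrite('pics/p3.png',cv2.resize(im[150:300,200:400],(800,600)))
```

```text
{'t': 27.92, 'tool': np.float64(-0.103), 'slope': np.float64(-0.0012), 'zmid': 0.0938, 'x0': np.float64(-0.0726), 'front': np.float64(-0.0033), 'n': 21517}
{'t': 28.74, 'tool': np.float64(-0.1), 'slope': np.float64(-0.0012), 'zmid': 0.0939, 'x0': np.float64(-0.0696), 'front': np.float64(-0.0003), 'n': 21498}
{'t': 29.55, 'tool': np.float64(-0.0976), 'slope': np.float64(-0.0023), 'zmid': 0.0939, 'x0': np.float64(-0.0672), 'front': np.float64(0.0022), 'n': 21537}
{'t': 30.36, 'tool': np.float64(-0.095), 'slope': np.float64(-0.094), 'zmid': 0.0964, 'x0': np.float64(-0.0647), 'front': np.float64(0.0048), 'n': 22505}
TIPPED -0.089
{'t': 30.41, 'tool': np.float64(-0.095), 'slope': np.float64(-0.0917), 'zmid': 0.0908, 'x0': np.float64(-0.0636), 'front': np.float64(0.124), 'n': 1081}
```

View pics/p3.png

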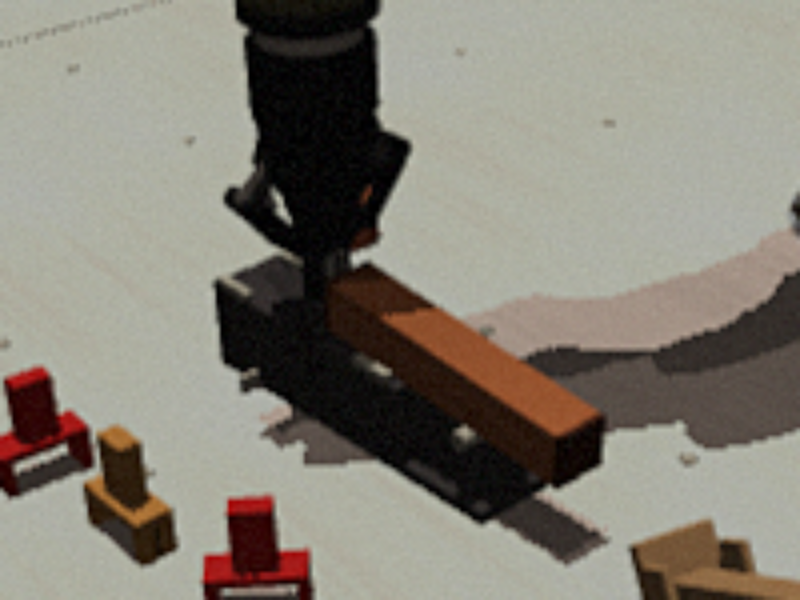

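It has tipped onto the rod: slope 0.093, last step 2.5 mm, fingers 6 mm clear. Now backing off, measuring the blank, then viewing the saddle closely.

```bash
python3 - <<'E'
from h import *
x=(get_state()['tcp_pos']-E0)@S
ctrl.movel(at(x-.03),max_speed=.1); ctrl.movel(at(x-.03,.17),max_speed=.2)
# view over the edge
ctrl.movep(at(.0,.26),q0); 
st=get_state(); im,d=vision.grab_frame('wrist'); np.savez('/tmp/wC.npz',d=d,T=tcpT(st)); cv2.imwrite('pics/wC.png',im); print(st['time'])
sx=np.deg2rad(2.9); tx=np.array([-np.sin(sx),np.cos(sx),0])
ctrl.ungrasp()
ctrl.movep(np.array([.6562,-.05,.16]),quat(tx,[0,0,-1]))
st=get_state(); im,d=vision.grab_frame('wrist'); np.savez('/tmp/wD.npz',d=d,T=tcpT(st)); cv2.imwrite('pics/wD.png',im); print(st['time'],st['qpos'])
a=np.vstack([cv2.resize(cv2.imread('pics/wC.png'),(400,300)),cv2.resize(im,(400,300))]); cv2.imwrite('pics/CD.png',a)
E
python3 - <<'E'
from fit import *
z=np.load('/tmp/wC.npz'); d=z['d']; P=cloud('wrist',d,z['T']); x=(P-E0)@S;y=(P-E0)@T_
zz=P[...,2]
k=(d>0)&(abs(y)<.03)&(abs(zz-(.0938-.095*x))<.006)&(x>-.09)&(x<.15)
X,Y,Z=x[k],y[k],zz[k]; print('n',k.sum(),'fit',np.polyfit(X,Z,1),'x',np.percentile(X,[.3,99.7]))
for lo in np.arange(-.08,.13,.03):
    m=(X>=lo)&(X<lo+.03)
    if m.sum()>50: print(round(lo+.015,3),np.round(np.percentile(Y[m],[1,50,99]),4),round(np.median(Z[m]),4))
z=np.load('/tmp/wD.npz'); d=z['d']; P=cloud('wrist',d,z['T'])
def box(lo,hi): return P[(d>0)&np.all((P>lo)&(P<hi),-1)]
Q=box([.62,-.1,.06],[.69,-.0,.08]); print('stem',len(Q),np.median(Q[:,2]),rrect(Q[:,:2]))
Q=box([.62,-.1,.02],[.69,-.0,.036]); print('web',len(Q),np.median(Q[:,2]),rrect(Q[:,:2]))
E
```

```text
32.275
33.9667 [-0.17478862  0.63762494  0.37585992  1.51051822 -0.25599091  1.04250019
  0.31411864]
n 10903 fit [-0.09396806  0.0938287 ] x [-0.06033606  0.12589019]
-0.065 [-0.0187 -0.0066  0.0142] 0.0988
-0.035 [-0.0185 -0.0018  0.0144] 0.0972
-0.005 [-0.0189 -0.0024  0.0147] 0.0943
0.025 [-0.0185 -0.0017  0.0145] 0.0915
0.055 [-0.0188 -0.0023  0.0144] 0.0887
0.085 [-0.0186 -0.0015  0.0148] 0.0858
0.115 [-0.0184 -0.0022  0.0146] 0.0832
stem 961 0.06784040949008283 (array([ 0.65683576, -0.0497381 ]), np.float64(0.023760431280739958), np.float64(0.013908897234651607), np.float64(-1.5009831567151235))
web 1569 0.027840629657019444 (array([ 0.65667729, -0.04969321]), np.float64(0.05549300663359854), np.float64(0.023581248500076035), np.float64(-1.509709802975095))
```

View pics/CD.png

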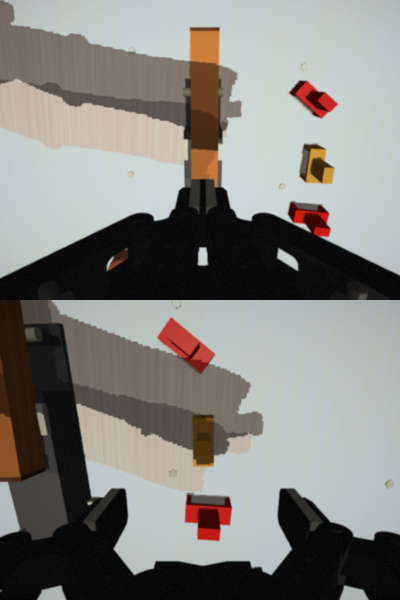

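```bash
cat >> h.py <<'E'
nb=(S*.094+np.array([0,0,1])); nb/=np.linalg.norm(nb); CP=E0+.0339*nb-.0021*T_
E
python3 - <<'E'
from h import *
sx=np.deg2rad(3.6); tx=np.array([-np.sin(sx),np.cos(sx),0]); c=np.array([.6568,-.0497,0]); q=quat(tx,[0,0,-1])
ctrl.movep(c+[0,0,.11],q); ctrl.movel(c+[0,0,.032],max_speed=.08)
ctrl.close_gripper(30); s=get_state(); print(s['time'],s['width'],s['contact_force'])
ctrl.movel(c+[0,0,.17],max_speed=.12)
s=get_state(); print(s['time'],s['width'],s['contact_force'])
st=s; im,d=vision.grab_frame('wrist'); np.savez('/tmp/wE.npz',d=d,T=tcpT(st)); cv2.imwrite('pics/wE.png',im)
im,_=vision.grab_frame('scene'); cv2.imwrite('pics/sE.png',cv2.resize(im[100:325,150:450],(800,600)))
for sg in (1,-1):
    for h in (.011,.07): 
        j=ctrl.ik(CP+h*nb,quat(sg*T_,-nb)); print(sg,h,None if j is None else np.round(j,2))
E
```

```text
36.1083 0.01346523613141936 [ 0.38045901 -0.97252827  1.30488381]
37.4083 0.013844680515350075 [ 0.31031784  0.851602   -0.91211126]
1 0.011 [-0.14  0.44  0.02  2.06  0.14  0.65  1.42]
1 0.07 [-0.15  0.35  0.02  1.98  0.12  0.81  1.44]
-1 0.011 [-0.67  0.58  0.84  2.06 -0.51  0.72 -1.02]
-1 0.07 [-0.75  0.5   0.91  1.99 -0.39  0.85 -1.13]
```

View pics/sE.png

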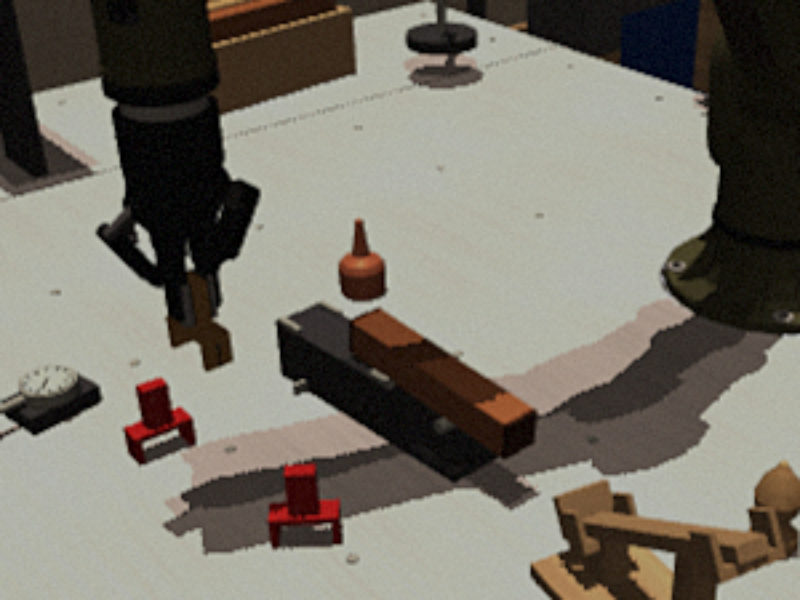

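View pics/wE.png

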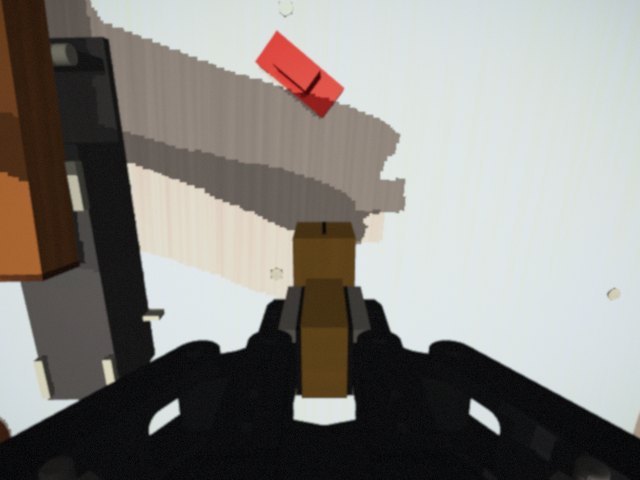

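Run:
```python
from h import *
z=np.load('/tmp/wE.npz'); d=z['d']; T=z['T']; P=cloud('wrist',d,T); Q=(P-T[:3,3])@T[:3,:3]
k=(d>0)&(abs(Q[...,1])<.009)&(Q[...,0]>.013)&(Q[...,0]<.035)&(abs(Q[...,2])<.015); A=Q[k]
print(k.sum(),'web top in tool z',np.median(A[:,2]),'slope',np.polyfit(A[:,0],A[:,2],1),'xmax',np.percentile(A[:,0],99.5))
k=(d>0)&(abs(Q[...,1])<.005)&(abs(Q[...,0])<.02)&(Q[...,2]<-.025)&(Q[...,2]>-.05); A=Q[k]; print('stem top',np.median(A,0),np.percentile(A[:,0],[1,99]))
k=(d>0)&(Q[...,0]>.018)&(Q[...,0]<.035)&(abs(Q[...,2]-.004)<.006)&(abs(Q[...,1])<.03); print('y ext',np.percentile(Q[k][:,1],[1,99]))
p=CP+.075*nb
s=get_state(); ctrl.movel(np.array(s['tcp_pos'])+[0,0,.02])
ctrl.movep(p,quat(T_,-nb)); ctrl.movel(CP+.045*nb,max_speed=.1)
s=get_state(); print(s['time'],np.array(s['tcp_pos'])-CP-.045*nb,s['contact_force'])
for c in ('wrist','scene','top'):
    st=get_state(); im,d=vision.grab_frame(c); cv2.imwrite(f'pics/F_{c}.png',im); np.savez(f'/tmp/wF_{c}.npz',d=d,T=tcpT(st))
w=cv2.imread('pics/F_wrist.png'); sc=cv2.resize(cv2.imread('pics/F_scene.png')[160:280,220:380],(640,480),interpolation=cv2.INTER_CUBIC)
cv2.imwrite('pics/F.png',np.hstack([cv2.resize(w,(400,300)),cv2.resize(sc,(400,300))]))
```

```text
2048 web top in tool z 0.00431221997890305 slope [ 2.35632963e-01 -2.44467150e-05] xmax 0.027974659052066003
stem top [ 2.74341872e-03  1.63573117e-05 -3.56344766e-02] [-0.01217199  0.01207489]
y ext [-0.01142536  0.01204171]
39.2833 [ 0.00031359 -0.00020355 -0.00020057] [ 0.10887023  0.06701504 -0.86722589]
```

View pics/F.png

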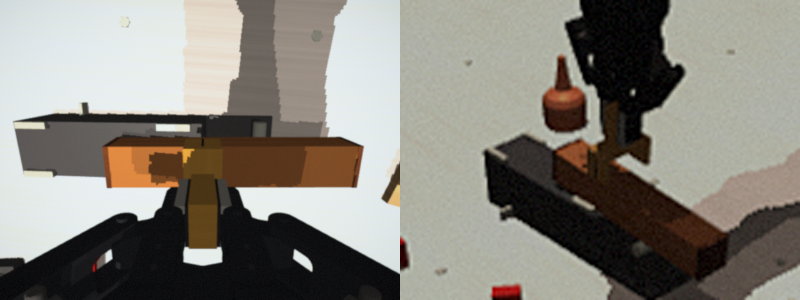

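Run:
```python
from h import *
for f in ('/tmp/wE.npz','/tmp/wF_wrist.npz'):
    z=np.load(f); d=z['d']; T=z['T']; P=cloud('wrist',d,T); Q=(P-T[:3,3])@T[:3,:3]
    for a in list(np.arange(-.012,.012,.004))+list(np.arange(.013,.029,.003)):
        k=(d>0)&(abs(Q[...,1])<.005)&(Q[...,0]>a)&(Q[...,0]<a+.003)&(Q[...,2]>-.05)&(Q[...,2]<.03)
        print(round(a,3),k.sum(),np.round(np.percentile(Q[k][:,2],[5,50,95]),4) if k.sum() else '')
z=np.load('/tmp/wF_wrist.npz'); d=z['d']; P=cloud('wrist',d,z['T']); x=(P-E0)@S;y=(P-E0)@T_;zz=P[...,2]
k=(d>0)&(abs(zz-(.0938-.094*x))<.004)&(((x>.03)&(x<.12))|((x>-.06)&(x<-.02)))&(abs(y)<.03); print('blank now slope',np.polyfit(x[k],zz[k],1),np.percentile(y[k],[1,99]))
```

```text
-0.012 281 [-0.0367 -0.0358 -0.0349]
-0.008 269 [-0.0366 -0.0358 -0.0349]
-0.004 295 [-0.0366 -0.0357 -0.035 ]
0.0 302 [-0.0367 -0.0357 -0.0349]
0.004 306 [-0.0367 -0.0357 -0.035 ]
0.008 1235 [-0.0362 -0.0261  0.0005]
0.013 188 [0.0032 0.0042 0.0053]
0.016 199 [0.0033 0.0041 0.0052]
0.019 205 [0.0034 0.0042 0.0053]
0.022 201 [0.0032 0.0041 0.0051]
0.025 513 [0.0037 0.0113 0.0277]
0.028 0 
-0.012 266 [-0.0366 -0.0359 -0.0351]
-0.008 278 [-0.0368 -0.0359 -0.035 ]
-0.004 297 [-0.0368 -0.0359 -0.035 ]
0.0 305 [-0.0368 -0.0359 -0.035 ]
0.004 312 [-0.0368 -0.0359 -0.0349]
0.008 1147 [-0.0364 -0.0263  0.0005]
0.013 199 [0.0032 0.0041 0.005 ]
0.016 191 [0.003  0.0041 0.0052]
0.019 208 [0.0031 0.004  0.005 ]
0.022 201 [0.0031 0.0042 0.005 ]
0.025 528 [0.0035 0.0111 0.0281]
0.028 0 
blank now slope [-0.0941532   0.09371399] [-0.01825805  0.01556607]
```

Run:
```python
from h import *
ctrl.movel(CP+.013*nb,max_speed=.05); print(get_state()['contact_force'])
ctrl.movel(CP+.0106*nb,max_speed=.02); print(get_state()['contact_force'])
ctrl.ungrasp(); ctrl.pause(.1); s=get_state(); print(s['time'],s['width'],s['contact_force'])
ctrl.movel(CP+.07*nb,max_speed=.08); ctrl.movel(CP+.07*nb+[0,0,.09],max_speed=.15)
p=np.array(get_state()['tcp_pos']); print(get_state()['time'])
for c in ('wrist','scene','top'):
    st=get_state(); im,d=vision.grab_frame(c); cv2.imwrite(f'pics/G_{c}.png',im); np.savez(f'/tmp/wG_{c}.npz',d=d,T=tcpT(st))
sc=cv2.imread('pics/G_scene.png')[160:280,220:380]
cv2.imwrite('pics/G.png',np.hstack([cv2.resize(cv2.imread('pics/G_wrist.png'),(400,300)),cv2.resize(sc,(400,300),interpolation=cv2.INTER_CUBIC)]))
z=np.load('/tmp/wG_wrist.npz'); d=z['d']; P=cloud('wrist',d,z['T']); x=(P-E0)@S;y=(P-E0)@T_;zz=P[...,2]
top=.0938-.094*x
k=(d>0)&(abs(zz-top)<.004)&(((x>.03)&(x<.12))|((x>-.06)&(x<-.02)))&(abs(y)<.03); c=np.polyfit(x[k],zz[k],1); print('blank slope',c,np.percentile(y[k],[1,99]))
k=(d>0)&(zz-top>.040)&(zz-top<.052)&(abs(x)<.04)&(abs(y)<.04)
from fit import rrect
print('stem top',k.sum(),np.median(zz[k]-top[k]),'x,y',rrect(np.c_[x[k],y[k]]))
k=(d>0)&(zz-top>.003)&(zz-top<.009)&(abs(x)<.04)&(abs(y)<.04); print('web',k.sum(),np.median(zz[k]-top[k]),rrect(np.c_[x[k],y[k]]))
```

```text
[-0.57265333  0.13457689 -0.09970239]
[ 0.17963795 -1.28617262 -0.61247223]
41.2833 0.08515559393046197 [ 0.37546246 -0.05997451 -0.26313638]
42.925
blank slope [-0.09387394  0.09364655] [-0.01826267  0.01567702]
stem top 797 0.04603045285490283 x,y (array([ 0.00819444, -0.00263986]), np.float64(0.023839399210675925), np.float64(0.013892801575558335), np.float64(-1.5446163880149817))
web 1332 0.00587897829490569 (array([ 0.00478246, -0.00253695]), np.float64(0.05533049740326347), np.float64(0.023566761012340648), np.float64(-1.5533430342749532))
```

View pics/G.png

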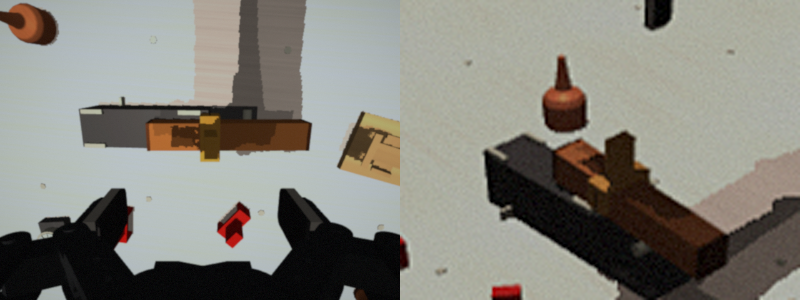

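Run:
```python
from h import *
ticket.close_job(); print(get_state()['time'])
```

```text
the job is handed in; nothing more can be done
the job is handed in; nothing more can be done
```

The job is handed in at about 43 s of the 72 s allowed; no verdict was reported. The blank has tipped onto the rod and the saddle sits astride it over the edge.

- **Laying the blank down:** I lifted the blank out of the rest square to its bed and laid it level between the guides, its centre about 71 mm behind the edge, then let go. My last check before lowering showed a slope of 0.001.
- **Sliding to the balance point:** I pushed it along in 5 mm, then 3 and 2.5 mm steps, without lifting. I backed the fingers off after each step for the last 35 mm or so. It tipped right after a 2.5 mm step, with its centre about 22 mm past the edge, so it should be at most about 3 mm past the balance. I could not measure the force on the rod.
- **Setting the saddle:** I set the brass saddle astride the blank, tilted to match its slope, and released it. The last picture puts its middle about 1 mm from the edge and 1° to 1.5° off square. It is about 1 mm off the blank's centre line.
- **Other things on the bench:** The blank still slopes 0.094 (5.4°), about 2 mm off the block's centre line, and the gripper is well clear. I did not reach for any of the other things, but I did not re-measure their positions at the end.

**Disagreements:**
- **Balance point:** the moment at the wrist suggested it was about 28 mm behind the blank's centre, while the tipping showed about 20 to 22 mm. I went by the tipping.
- **Camera measurements:** the fixed cameras differed from each other by 3 to 4 mm, so I relied on the closer wrist views.

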